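Feel for the hidden notch in the parts chest's rail and press the release

TASK

The white parts chest on the dental bench has no latch to be seen: its release key sits in a notch somewhere along the springy blue rail on its top edge nearest the robot. Put the shut fingertips on top of the rail right beside the yellow sleeve, feel along the rail towards the grey sleeve until they reach the notch, then press down on the key inside it until the drawer springs open by itself, and draw the fingers clear. Do not touch the drawer, and leave the plaster model, jar, bowl and spatula where they are.

Things in the scene. Friction and masses are not known exactly. Their poses are not given: they have to be found in the camera images.
- chest: white parts chest, 180 (x) x 440 (y) x 110 mm, fixed. Origin: centre of its underside; -x is the front (towards the robot) with the drawer, +y its left end as the robot sees it, z up. On its flat top (height 110), at x = -78, a straight blue rail runs along y: bare between y = -120 and +120, beyond that inside fixed sleeves 22 wide, tops level with the rail: yellow at +y, grey at -y
- rail_left (a point): middle of the bare rail's top (height 134) where it leaves the yellow sleeve (+y end): start feeling 25 mm from here towards rail_right, clear of the rigid sleeve. Nearest edge of the notch is at least 68 mm from here
- rail_right (a point): middle of the bare rail's top (height 134) where it enters the grey sleeve (-y end), 240 mm from rail_left
- rail (a joint): how far the blue rail (14 mm wide) is pushed down, m: 0 at rest to 0.005 at its stop. Sprung: all of it sinks together, yields from about 1.5 N, about 8.5 N at its stop. Its one gap, the notch, is 44 mm long in chest y, cut through the full width, open to front, back and top; its centre is anywhere from chest y = -60 to +30 mm, new every time
- key (a joint): how far the dark blue release key is pushed down, m: 0 at rest to 0.009 at its stop. The key lies in the notch, 40 mm long, 14 wide, its top 10 mm below the rail's top at rest. Sprung: about 1 N to start, 4.5 N at the stop; the drawer is let go at about 0.005; the key springs back when left
- drawer (a joint): how far the drawer has come out towards the chest's -x, m: 0 shut (locked) to 0.040 at its stop. A spring throws it out by itself once the key is pressed. The drawer front is 412 mm wide and 10 to 96 mm above the bench, with a steel bar handle 35 mm in front of it at height 50; everything of it stays below the top of the chest
- model: white plaster dental model, 55 x 60 x 27 mm, loose on top of the chest behind the rail (origin: centre of its underside), to be left alone
- jar: amber jar with white cap, 38 mm across, 50 mm high, loose on top of the chest behind the rail (origin: centre of its underside), to be left alone
- bowl: green mixing bowl, 100 mm across, 55 mm high, loose on the bench beside the chest's -y end (origin: centre of its underside), to be left alone
- spatula: spatula with wooden handle, 190 mm long, loose on the bench beside the chest's +y end, to be left alone

How it is judged:
By the outcome, as a careful person would: the job done as asked, in the order asked, and still so for the second after the job is handed in, with the robot touching nothing.
It also fails if it takes over 45 s, if anything falls off the work surface, if the arm or the gripper's body presses on something with over 40 N, if the wrist force passes 120 N, or if a joint passes its speed limit or range.

ROBOT

A 6-joint arm with a two-finger parallel gripper is mounted at the origin on the work surface. World frame = base frame: x ahead of the robot, y to its left, z up, the work surface at z = 0. Lengths are in mm, angles in rad, forces in N, time in s.
With the tool pointing down it reaches from about 325 to 775 mm from the base axis. Payload 9.3 kg.
Tool frame: the origin (TCP) lies midway between the tips of the shut fingers; the grasp point (between the pads) lies r.grip_depth behind it (r.grip_depth is the distance from the TCP to the grasp point, in mm); z points along the fingers, y is the direction in which the jaws open and shut (so a half turn about z gives the same grasp; the last joint's range is limited). The gripper opens to 85 mm and grips with 20 to 120 N. Pads are 22 mm wide; open, the fingers measure 114 mm over their backs; the gripper's body (76 mm by 85 mm) begins 54 mm behind the grasp point. The pads swing forward as they close: fully open they stand 13 mm farther back than shut.
Start: joints at [1.019, 0.259, 0.021, 1.334, 0, 1.418], TCP at [213.573, 506.837, 231.279] pointing down, gripper open.
Joint ranges: [-3.04, 3.04], [-0.91, 1.82], [-1.04, 1.36], [-1.92, 1.95], [-1.52, 1.45], [-3.14, 3.14]. Speed limits (rad/s): [2.22, 2.22, 2.79, 3.14, 3.14, 3.14].

INTERFACE

Orientations are given as a unit quaternion [w, x, y, z].
In Python, from plant import status, eyes, ticket, r gives the robot as it stands.
- The arm moves only by the tool play_rows, never from a script. Its argument "series" is a list of rows, each an object of numbers: "x", "y", "z": the shift along the tool's x, y, z in cm; "spin": the turn about the tool's z in rad; "fingers": the opening, from -1 (shut) to 1 (fully open). In form: [{"x": .., "y": .., "z": .., "spin": .., "fingers": ..}, ...]. A call has 1 to 10 rows; each row shifts and turns the commanded pose from where the row before left it, along the tool's axes as they then stand; what a row does not reach is not made up. A row lasts 1/12 s, in which the tool goes at most 41.7 mm and 7.16 degrees, less where a joint would pass 70% of its speed; a pose out of reach is approached as far as the arm can. A call with a gripper value outside its range is refused whole. The fingers move at their own pace and stop on an object; the grip force is fixed at half the most. Time passes only in rows, so rows that do not move let the fingers close. It gives the time, the measured TCP pose, the force and the opening at its end, in the units of the state.
- status.get_obs(): the state, without advancing time (a new reading comes with each control period).
- eyes.read_camera(name): name is "side" or "top" or "wrist"; returns a dict with "img" (420x560x3 uint8, red, green, blue), "vfov" (degrees; the focal length in pixels is half the picture's height over the tangent of half this angle, whatever the lens; pixels are square), "cx", "cy" (the principal point, pixels), "extrinsics" (4x4, takes a point from camera to world coordinates); the wrist camera has in their place "tool_from_camera" (4x4, takes a point from camera to tool coordinates, whose origin is the TCP and whose axes are the flange's). Camera axes: x right, y down, z forward; pixel columns grow to the right and rows downward; lengths in mm; the calibration is good to about 2 mm. A picture is of the moment at which its call begins: read the wrist's pose just before it. There is no depth.
- ticket.finish_job(): hands the job in, once; it reports no verdict.
The state is a dict: "clock": time; "joint_pos": joint angles; "joint_vel": joint speeds; "joint_torque": joint torques, N m; "tcp_pos": TCP position; "tool_rot": TCP orientation; "ft_force": force on the tool from outside, world axes, zero at the start; "wrist_torque": the same for the moment, N m; "grip_width": opening from 0.0 (shut) to 1.0 (fully open).
Only numpy, scipy, OpenCV 4.12 (cv2) and the standard library are available. Lean on these libraries where they do the work, as an engineer would, in place of code of your own. Each camera call takes 0.05 s, during which the arm holds its last target.

## Working session

There is one attempt and no reset: what is moved stays moved. The work goes in short steps, Python scripts to look and compute and a tool call to move; the robot and the scene stay as the last step left them, time stands still between calls to the robot, and variables do not carry over. Pictures are saved under pics/ and viewed, and the job is handed in when it is done.

Besides the shell and the picture viewer there is one more tool, called as name(argument=value, ...) on one line, values as JSON. play_rows: Moves the arm, as the interface text tells. Its arguments: {"type":"object","properties":{"series":{"type":"array"}},"required":["series"]}

```bash
ls; mkdir -p pics
python3 - <<'E'
from plant import status, eyes, ticket, r
import cv2,numpy as np
print(status.get_obs()); print(r.grip_depth)
for n in ("side","top","wrist"):
    c=eyes.read_camera(n); cv2.imwrite(f"pics/{n}0.png",c["img"][:,:,::-1]); 
    print(n,{k:v for k,v in c.items() if k!="img"})
    np.save(f"{n}0.npy",c,allow_pickle=True)
E
```

```text
pics
{'clock': 0.0, 'joint_pos': array([1.01941214e+00, 2.59196811e-01, 2.07217252e-02, 1.33372195e+00,
       1.08676301e-06, 1.41817963e+00]), 'joint_vel': array([-7.72979258e-04,  1.13778770e-03,  3.18563929e-04, -9.62769627e-05,
       -5.08011944e-04, -1.55819903e-03]), 'joint_torque': array([-1.35215399e-03, -5.55641305e+01,  3.44526887e+01,  1.36674396e-02,
       -2.81684497e-04,  3.66754170e-05]), 'tcp_pos': array([213.40543355, 506.57748391, 230.64791818]), 'tool_rot': array([-2.41975053e-04,  1.98065272e-01,  9.80188583e-01, -6.57223130e-04]), 'ft_force': array([ 0.81145922, -0.05782474, -0.15315253]), 'wrist_torque': array([0.00725853, 0.04253475, 0.01724537]), 'grip_width': 1.000651202104373}
18.700000000000003
side {'vfov': 51.31843452144528, 'cx': 277.6104256529409, 'cy': 212.65015308316688, 'extrinsics': array([[ 1.38733224e-01,  7.00963952e-01, -6.99573177e-01,
         1.35942526e+03],
       [ 9.90114359e-01, -8.34416018e-02,  1.12743319e-01,
        -9.82983389e+01],
       [ 2.06554963e-02, -7.08298692e-01, -7.05610597e-01,
         8.92789619e+02],
       [ 0.00
[... 261 characters left out ...]
   [-9.99984734e-01,  5.25174482e-03, -1.71764476e-03,
         2.38027172e+01],
       [ 8.77429157e-04, -1.55986802e-01, -9.87758750e-01,
         1.23166218e+03],
       [ 0.00000000e+00,  0.00000000e+00,  0.00000000e+00,
         1.00000000e+00]])}
wrist {'vfov': 63.01367777948438, 'cx': 277.47982895443965, 'cy': 209.10786844514297, 'tool_from_camera': array([[-4.51983892e-04, -9.57128205e-01, -2.89664278e-01,
         7.41476665e+01],
       [ 9.99999863e-01, -3.56632389e-04, -3.81962568e-04,
         1.53797051e-01],
       [ 2.62283484e-04, -2.89664411e-01,  9.57128236e-01,
        -1.43928009e+02],
       [ 0.00000000e+00,  0.00000000e+00,  0.00000000e+00,
         1.00000000e+00]])}
```

View pics/top0.png

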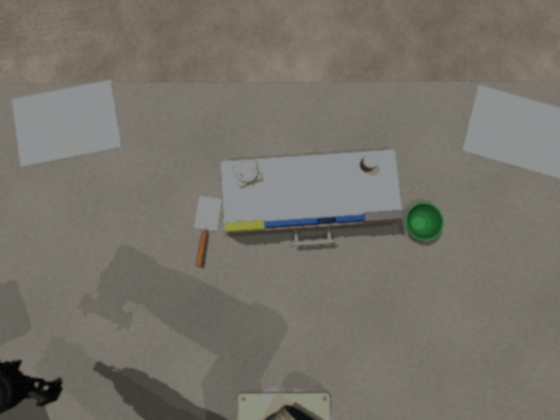

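View pics/side0.png

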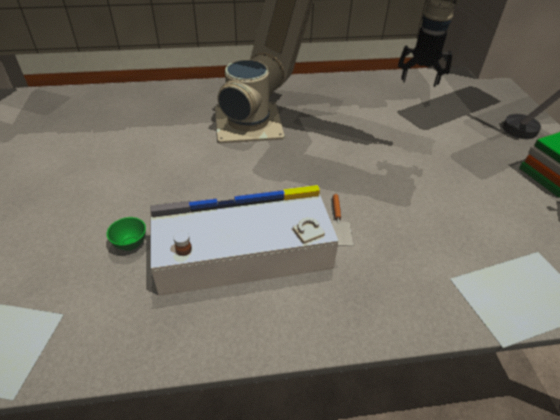

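View pics/wrist0.png

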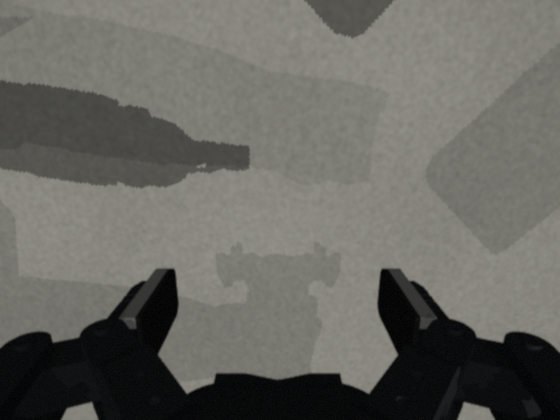

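The top view shows the chest: yellow sleeve around (245,226), grey sleeve around (383,216) and a darker stretch of rail (the notch) near (326,220). The side view shows the same dark gap near (226,200). I'll enlarge both and measure.

```bash
cat > h.py <<'E'
import numpy as np
def ray(c,u,v,z,E=None):
    f=210/np.tan(np.radians(c["vfov"]/2)); E=c["extrinsics"] if E is None else E
    d=E[:3,:3]@np.array([(u-c["cx"])/f,(v-c["cy"])/f,1]); o=E[:3,3]
    return o+d*(z-o[2])/d[2]
def proj(c,p,E=None):
    f=210/np.tan(np.radians(c["vfov"]/2)); E=c["extrinsics"] if E is None else E
    q=E[:3,:3].T@(np.asarray(p)-E[:3,3]); return np.array([c["cx"]+f*q[0]/q[2],c["cy"]+f*q[1]/q[2]])
E
python3 - <<'E'
import numpy as np,cv2
from h import *
t=np.load("top0.npy",allow_pickle=True).item(); s=np.load("side0.npy",allow_pickle=True).item()
cv2.imwrite("pics/topz.png",cv2.resize(t["img"][145:265,190:450,::-1],None,fx=3,fy=3,interpolation=cv2.INTER_CUBIC))
cv2.imwrite("pics/sidez.png",cv2.resize(s["img"][175:305,140:350,::-1],None,fx=3.8,fy=3.8,interpolation=cv2.INTER_CUBIC))
for n,c in(("top",t),("side",s)):
    h=cv2.cvtColor(c["img"],cv2.COLOR_RGB2HSV).astype(int)
    for col,lo,hi in(("yellow",22,35),("blue",105,125)):
        m=(h[...,0]>=lo)&(h[...,0]<=hi)&(h[...,1]>150)&(h[...,2]>(40 if col=="yellow" else 20))
        nn,l,st,ce=cv2.connectedComponentsWithStats(m.astype(np.uint8))
        for i in range(1,nn):
            if st[i,4]>15: print(n,col,st[i],ce[i])
E
```

```text
top blue [333 216  31   6 132] [348.47727273 218.4469697 ]
top blue [266 219  53   8 228] [292.10526316 222.49122807]
side yellow [284 185  35  15 344] [301.48546512 191.60174419]
side blue [235 191  48  10 212] [258.77358491 195.69339623]
side blue [190 199  27   8 121] [202.7768595  202.62809917]
```

View pics/topz.png

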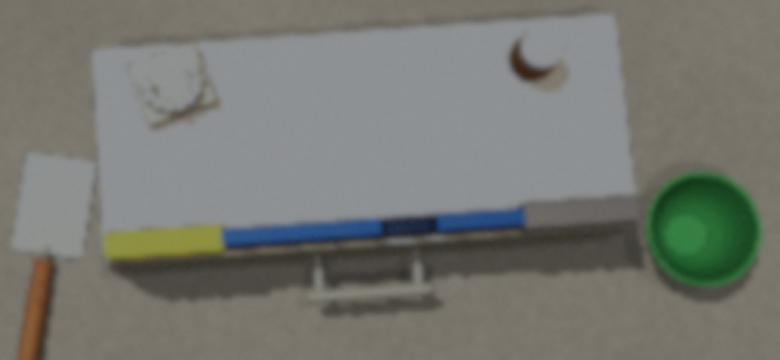

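View pics/sidez.png

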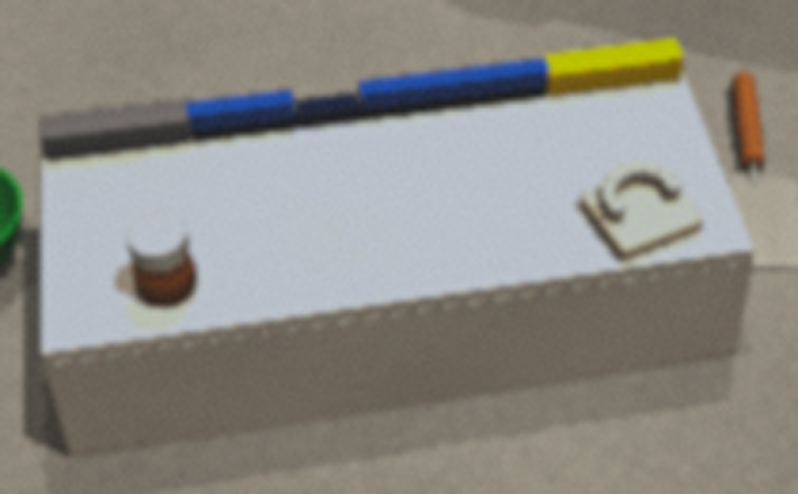

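```bash
cat > fit.py <<'E'
import numpy as np
from h import *
from scipy.optimize import least_squares
t=np.load("top0.npy",allow_pickle=True).item(); s=np.load("side0.npy",allow_pickle=True).item()
T=lambda u,v:(190+(u+.5)/3-.5,145+(v+.5)/3-.5); S=lambda u,v:(140+(u+.5)/3.8-.5,175+(v+.5)/3.8-.5)
obs=[(t,T(95,49),(90,220,110)),(t,T(615,14),(90,-220,110)),(t,T(223,230),(-71,120,134)),(t,T(523,208),(-71,-120,134)),
(s,S(547,58),(-85,120,134)),(s,S(188,102),(-85,-120,134)),(s,S(42,356),(90,-220,110)),(s,S(752,250),(90,220,110)),(s,S(678,38),(-89,220,134)),(s,S(40,117),(-89,-220,134)),(s,S(68,455),(90,-220,0)),(s,S(737,352),(90,220,0))]
def W(p,q): 
    c,n=np.cos(p[2]),np.sin(p[2]); return np.array([p[0]+c*q[0]-n*q[1],p[1]+n*q[0]+c*q[1],q[2]])
def inv(p,w):
    c,n=np.cos(p[2]),np.sin(p[2]); d=np.asarray(w)[:2]-p[:2]; return np.array([c*d[0]+n*d[1],-n*d[0]+c*d[1]])
if __name__=="__main__":
  for sel in (obs,obs[:4],obs[4:]):
    f=lambda p:np.concatenate([proj(c,W(p,q))-uv for c,uv,q in sel])
    z=least_squares(f,[600,0,0],x_scale=[100,100,.1]); p=z.x
    print(p,np.round(z.fun.reshape(-1,2),1).tolist())
    print([W(p,(-78,y,134)).round(1) for y in(120,95,-120)])
    print("notch", [inv(p,ray(t,*T(*a),134)) for a in((381,221),(437,217))],[inv(p,ray(s,*S(*a),134)) for a in((359,80),(293,91))])
    np.save("pose.npy",p) if sel is obs else 0
E
python3 fit.py
```

```text
[ 6.16164869e+02 -6.75315941e+01  6.38234543e-02] [[-1.6, -0.4], [-0.0, -0.5], [-0.4, -0.7], [-0.8, -0.2], [-1.3, -0.5], [-0.2, -0.7], [-0.8, -1.4], [0.5, -0.6], [0.9, -0.8], [-2.1, -0.7], [0.8, 0.8], [-0.6, 1.0]]
[array([530.7,  47.2, 134. ]), array([532.3,  22.3, 134. ]), array([ 546. , -192.3,  134. ])]
notch [array([-74.26475531,  -7.392294  ]), array([-74.15391638, -52.39913508])] [array([-83.47198835,  -5.99474799]), array([-80.63205062, -50.56728044])]
[ 6.15002393e+02 -6.92195117e+01  6.40215711e-02] [[-0.9, 0.0], [0.6, -0.1], [0.3, -0.2], [-0.1, 0.2]]
[array([529.5,  45.5, 134. ]), array([531.1,  20.6, 134. ]), array([ 544.8, -194. ,  134. ])]
notch [array([-72.99813409,  -5.76749384]), array([-72.89621179, -50.774356  ])] [array([-82.20509008,  -4.36812376]), array([-79.37398297, -48.94121797])]
[ 6.17188871e+02 -6.66699991e+01  6.43133339e-02] [[-1.0, -0.3], [0.1, -0.4], [-0.4, -1.0], [0.9, -0.3], [1.3, -0.6], [-1.8, -0.4], [1.1, 1.1], [-0.2, 1.2]]
[array([531.6,  48.1, 134. ]), array([533.2,  23.1, 134. ]), array([ 547.1, -191.4,  134. ])]
notch [array([-75.34562599,  -8.14991456]), array([-75.25683501, -53.15680453])] [array([-84.5521733 ,  -6.74785828]), array([-81.73407108, -51.32177661])]
```

Notch is at chest y about -7 to -51 (44–45 long, matches). Rail start is about (532, 22, 134), yaw 0.064. Next: shut the fingers and align tool x with chest +y by spinning +1.11 rad.

play_rows(series=[{"x": 0,"y": 0,"z": 0,"spin": 0.111,"fingers": -1},{"x": 0,"y": 0,"z": 0,"spin": 0.111,"fingers": -1},{"x": 0,"y": 0,"z": 0,"spin": 0.111,"fingers": -1},{"x": 0,"y": 0,"z": 0,"spin": 0.111,"fingers": -1},{"x": 0,"y": 0,"z": 0,"spin": 0.111,"fingers": -1},{"x": 0,"y": 0,"z": 0,"spin": 0.111,"fingers": -1},{"x": 0,"y": 0,"z": 0,"spin": 0.111,"fingers": -1},{"x": 0,"y": 0,"z": 0,"spin": 0.111,"fingers": -1},{"x": 0,"y": 0,"z": 0,"spin": 0.111,"fingers": -1},{"x": 0,"y": 0,"z": 0,"spin": 0.111,"fingers": -1}])

```text
clock: 0.98
tcp_pos: [213.5, 506.7, 231.0]
tool_rot: [0.0, 0.687, 0.727, -0.0]
ft_force: [1.8, 0.6, 0.5]
grip_width: 0.001
```

```bash
cat > st.py <<'E'
from plant import status
import numpy as np
from scipy.spatial.transform import Rotation as R
from fit import inv
o=status.get_obs(); q=o["tool_rot"]; M=R.from_quat([q[1],q[2],q[3],q[0]]).as_matrix()
p=np.load("pose.npy")
print("t",o["clock"],"tcp",o["tcp_pos"].round(2),"chest",inv(p,o["tcp_pos"]).round(1),"yawx",np.degrees(np.arctan2(M[1,0],M[0,0])).round(2),"F",o["ft_force"].round(2),"grip",round(o["grip_width"],3),"j",o["joint_pos"].round(2))
tgt=np.array([*0*p[:2],0]); c,n=np.cos(p[2]),np.sin(p[2]); g=np.array([p[0]-78*c-95*n,p[1]-78*n+95*c,134])
print("tool-frame shift to start(cm)",(M.T@(g-o["tcp_pos"])/10).round(2), "M z",M[:,2].round(4))
E
python3 st.py
```

```text
t 0.9833 tcp [213.51 506.73 231.  ] chest [-365.2  598.8] yawx 93.24 F [1.77 0.56 0.48] grip 0.001 j [1.02 0.26 0.02 1.33 0.   2.53]
tool-frame shift to start(cm) [-50.16  29.09   9.71] M z [-3.e-04 -5.e-04 -1.e+00]
```

play_rows(series=[{"x": -2.5,"y": 1.45,"z": 0,"spin": 0,"fingers": -1},{"x": -2.5,"y": 1.45,"z": 0,"spin": 0,"fingers": -1},{"x": -2.5,"y": 1.45,"z": 0,"spin": 0,"fingers": -1},{"x": -2.5,"y": 1.45,"z": 0,"spin": 0,"fingers": -1},{"x": -2.5,"y": 1.45,"z": 0,"spin": 0,"fingers": -1},{"x": -2.5,"y": 1.45,"z": 0,"spin": 0,"fingers": -1},{"x": -2.5,"y": 1.45,"z": 0,"spin": 0,"fingers": -1},{"x": -2.5,"y": 1.45,"z": 0,"spin": 0,"fingers": -1},{"x": -2.5,"y": 1.45,"z": 0,"spin": 0,"fingers": -1},{"x": -2.5,"y": 1.45,"z": 0,"spin": 0,"fingers": -1}])

```text
clock: 1.82
tcp_pos: [374.2, 265.0, 231.2]
tool_rot: [-0.0, 0.685, 0.729, -0.0]
ft_force: [0.3, 0.3, 0.0]
grip_width: 0.002
```

play_rows(series=[{"x": -2.5,"y": 1.45,"z": 0,"spin": 0,"fingers": -1},{"x": -2.5,"y": 1.45,"z": 0,"spin": 0,"fingers": -1},{"x": -2.5,"y": 1.45,"z": 0,"spin": 0,"fingers": -1},{"x": -2.5,"y": 1.45,"z": 0,"spin": 0,"fingers": -1},{"x": -2.5,"y": 1.45,"z": 0,"spin": 0,"fingers": -1},{"x": -2.5,"y": 1.45,"z": 0,"spin": 0,"fingers": -1},{"x": -2.5,"y": 1.45,"z": 0,"spin": 0,"fingers": -1},{"x": -2.5,"y": 1.45,"z": 0,"spin": 0,"fingers": -1},{"x": 0,"y": 0,"z": 0,"spin": 0,"fingers": -1},{"x": 0,"y": 0,"z": 0,"spin": 0,"fingers": -1}])

```text
clock: 2.65
tcp_pos: [502.3, 72.7, 230.7]
tool_rot: [-0.0, 0.686, 0.728, -0.0]
ft_force: [-0.4, -0.2, 1.4]
grip_width: -0.001
```

```bash
python3 st.py
python3 - <<'E'
from plant import status, eyes
import cv2,numpy as np
o=status.get_obs()
for n in ("wrist","top","side"):
    c=eyes.read_camera(n); c["obs"]=o; np.save(f"{n}1.npy",c,allow_pickle=True); cv2.imwrite(f"pics/{n}1.png",c["img"][:,:,::-1])
E
```

```text
t 2.65 tcp [502.33  72.72 230.67] chest [-104.7  147.2] yawx 93.41 F [-0.37 -0.2   1.41] grip -0.001 j [-0.02  0.19 -0.08  1.31  0.    1.49]
tool-frame shift to start(cm) [-5.21  2.7   9.66] M z [-1.2e-03  1.0e-04 -1.0e+00]
```

View pics/wrist1.png

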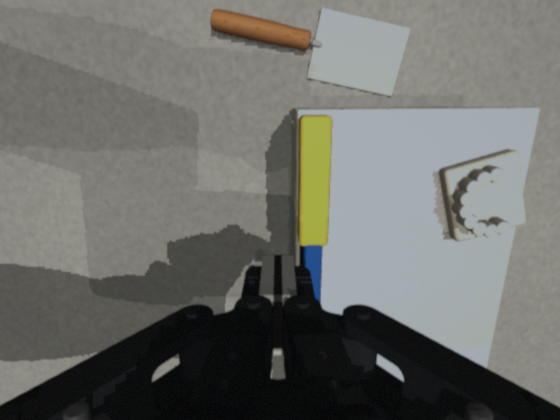

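Wrist view: the yellow sleeve spans u 299–331, v 115–245; blue rail emerges at (304–322, 245). I'll refine the rail position from that.

Run:
```python
import numpy as np
from h import *
from fit import inv
from scipy.spatial.transform import Rotation as R
c=np.load("wrist1.npy",allow_pickle=True).item(); o=c["obs"]; q=o["tool_rot"]
T=np.eye(4); T[:3,:3]=R.from_quat([q[1],q[2],q[3],q[0]]).as_matrix(); T[:3,3]=o["tcp_pos"]; E=T@c["tool_from_camera"]
p=np.load("pose.npy")
for a in((299,245.5),(328,245.5),(304,250),(322,250),(301,115),(331,115),(304.5,275),(321,275)):
    w=ray(c,*a,134,E); print(a,w.round(1),inv(p,w).round(1))
for y in (220,120): 
  for x in(-89,-78,-67): 
    cc,n=np.cos(p[2]),np.sin(p[2]); print(x,y,proj(c,[p[0]+cc*x-n*y,p[1]+n*x+cc*y,134],E).round(1))
```

```text
(299, 245.5) [519.8  46.1 134. ] [-88.9 119.6]
(328, 245.5) [541.8  47.4 134. ] [-66.9 119.5]
(304, 250) [523.9  42.7 134. ] [-85.  115.9]
(322, 250) [537.6  43.5 134. ] [-71.3 115.8]
(301, 115) [513.8 141.4 134. ] [-88.8 215. ]
(331, 115) [534.1 142.6 134. ] [-68.5 214.9]
(304.5, 275) [526.   21.6 134. ] [-84.3  94.7]
(321, 275) [538.9  22.4 134. ] [-71.4  94.7]
-89 220 [300.8 107.3]
-78 220 [317.2 107.2]
-67 220 [333.5 107.1]
-89 120 [298.9 245. ]
-78 120 [313.4 244.9]
-67 120 [327.9 244.9]
```

Agrees with the chest fit to under 1 mm. Now go over the start point and down to ~12 mm above the rail.

play_rows(series=[{"x": -1.3,"y": 0.68,"z": 0,"spin": 0,"fingers": -1},{"x": -1.3,"y": 0.68,"z": 0,"spin": 0,"fingers": -1},{"x": -1.3,"y": 0.68,"z": 0,"spin": 0,"fingers": -1},{"x": -1.3,"y": 0.68,"z": 0,"spin": 0.004,"fingers": -1},{"x": 0,"y": 0,"z": 2.2,"spin": 0,"fingers": -1},{"x": 0,"y": 0,"z": 2.2,"spin": 0,"fingers": -1},{"x": 0,"y": 0,"z": 2.2,"spin": 0,"fingers": -1},{"x": 0,"y": 0,"z": 1.8,"spin": 0,"fingers": -1},{"x": 0,"y": 0,"z": 0,"spin": 0,"fingers": -1},{"x": 0,"y": 0,"z": 0,"spin": 0,"fingers": -1}])

```text
clock: 3.63
tcp_pos: [532.3, 22.9, 146.9]
tool_rot: [-0.001, 0.687, 0.727, -0.001]
ft_force: [0.1, 0.1, 1.0]
grip_width: 0.002
```

```bash
python3 st.py;python3 - <<'E'
from plant import status, eyes
import cv2,numpy as np
for n,(a,b,d,e) in (("wrist",(0,420,0,560)),("top",(145,265,190,450)),("side",(155,285,140,350))):
    c=eyes.read_camera(n); k=1 if n=="wrist" else 3; cv2.imwrite(f"pics/{n}2.png",cv2.resize(c["img"][a:b,d:e,::-1],None,fx=k,fy=k))
E
```

```text
t 3.6333 tcp [532.35  22.87 146.88] chest [-77.9  95.6] yawx 93.27 F [0.06 0.11 0.99] grip 0.002 j [-0.11  0.27 -0.18  1.12 -0.    1.4 ]
tool-frame shift to start(cm) [-0.06 -0.01  1.29] M z [-1.8e-03  2.0e-04 -1.0e+00]
```

View pics/side2.png

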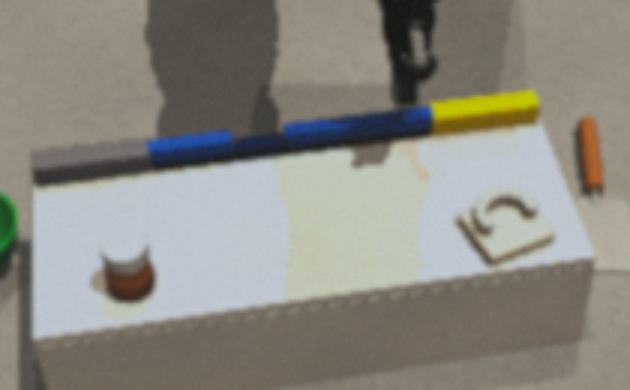

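View pics/wrist2.png

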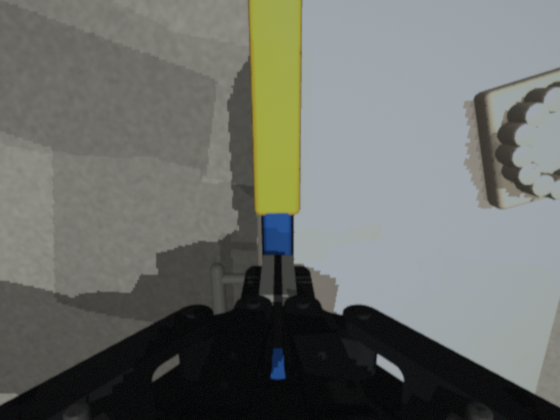

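Tips stand over the rail beside the yellow sleeve, centred. Lower to touch.

play_rows(series=[{"x": 0,"y": 0,"z": 0.5,"spin": 0,"fingers": -1},{"x": 0,"y": 0,"z": 0.4,"spin": 0,"fingers": -1},{"x": 0,"y": 0,"z": 0.2,"spin": 0,"fingers": -1},{"x": 0,"y": 0,"z": 0.1,"spin": 0,"fingers": -1},{"x": 0,"y": 0,"z": 0.1,"spin": 0,"fingers": -1},{"x": 0,"y": 0,"z": 0,"spin": 0,"fingers": -1},{"x": 0,"y": 0,"z": 0,"spin": 0,"fingers": -1}])

```text
clock: 4.37
tcp_pos: [532.4, 23.7, 134.4]
tool_rot: [0.0, 0.686, 0.727, 0.0]
ft_force: [1.3, -0.4, -0.4]
grip_width: -0.005
```

```bash
python3 st.py
```

```text
t 4.3667 tcp [532.36  23.69 134.35] chest [-77.8  96.4] yawx 93.33 F [ 1.26 -0.39 -0.38] grip -0.005 j [-0.11  0.28 -0.21  1.09 -0.    1.4 ]
tool-frame shift to start(cm) [-0.14 -0.02  0.04] M z [ 1.e-04 -0.e+00 -1.e+00]
```

play_rows(series=[{"x": -0.1,"y": 0,"z": 0.1,"spin": 0,"fingers": -1},{"x": 0,"y": 0,"z": 0.1,"spin": 0,"fingers": -1},{"x": 0,"y": 0,"z": 0,"spin": 0,"fingers": -1},{"x": 0,"y": 0,"z": 0,"spin": 0,"fingers": -1}])

```text
clock: 4.7
tcp_pos: [532.5, 22.7, 132.5]
tool_rot: [0.0, 0.686, 0.727, 0.0]
ft_force: [-0.2, 1.1, 4.4]
grip_width: -0.001
```

play_rows(series=[{"x": 0,"y": 0,"z": 0,"spin": 0,"fingers": -1}])

```text
clock: 4.78
tcp_pos: [532.5, 22.7, 132.5]
tool_rot: [0.0, 0.686, 0.727, 0.0]
ft_force: [0.9, 1.9, 2.9]
grip_width: 0.004
```

Contact: about 3.6 N, ~1.5 mm of sink. Start feeling along towards the grey sleeve (tool −x).

play_rows(series=[{"x": -0.4,"y": 0,"z": 0,"spin": 0,"fingers": -1},{"x": -0.4,"y": 0,"z": 0,"spin": 0,"fingers": -1},{"x": -0.4,"y": 0,"z": 0,"spin": 0,"fingers": -1},{"x": -0.4,"y": 0,"z": 0,"spin": 0,"fingers": -1},{"x": -0.4,"y": 0,"z": 0,"spin": 0,"fingers": -1},{"x": -0.4,"y": 0,"z": 0,"spin": 0,"fingers": -1},{"x": -0.4,"y": 0,"z": 0,"spin": 0,"fingers": -1},{"x": -0.4,"y": 0,"z": 0,"spin": 0,"fingers": -1}])

```text
clock: 5.45
tcp_pos: [534.2, -9.8, 132.3]
tool_rot: [-0.0, 0.686, 0.727, -0.0]
ft_force: [-0.2, 2.6, 2.7]
grip_width: -0.0
```

```bash
python3 st.py
```

```text
t 5.45 tcp [534.21  -9.75 132.25] chest [-78.1  62.9] yawx 93.31 F [-0.19  2.57  2.66] grip -0.0 j [-0.18  0.28 -0.21  1.08  0.    1.34]
tool-frame shift to start(cm) [ 3.21 -0.01 -0.17] M z [-1.e-04  0.e+00 -1.e+00]
```

play_rows(series=[{"x": -0.4,"y": 0,"z": 0.05,"spin": 0,"fingers": -1},{"x": -0.4,"y": 0,"z": 0,"spin": 0,"fingers": -1},{"x": -0.4,"y": 0,"z": 0,"spin": 0,"fingers": -1},{"x": -0.4,"y": 0,"z": 0,"spin": 0,"fingers": -1},{"x": -0.4,"y": 0,"z": 0,"spin": 0,"fingers": -1},{"x": -0.4,"y": 0,"z": 0,"spin": 0,"fingers": -1},{"x": -0.4,"y": 0,"z": 0,"spin": 0,"fingers": -1},{"x": -0.4,"y": 0,"z": 0,"spin": 0,"fingers": -1},{"x": -0.4,"y": 0,"z": 0,"spin": 0,"fingers": -1},{"x": -0.4,"y": 0,"z": 0,"spin": 0,"fingers": -1}])

```text
clock: 6.28
tcp_pos: [536.6, -49.6, 131.8]
tool_rot: [-0.0, 0.686, 0.727, 0.0]
ft_force: [-1.1, 2.6, 4.3]
grip_width: -0.0
```

play_rows(series=[{"x": -0.4,"y": 0,"z": 0,"spin": 0,"fingers": -1},{"x": -0.4,"y": 0,"z": 0,"spin": 0,"fingers": -1},{"x": -0.4,"y": 0,"z": 0,"spin": 0,"fingers": -1},{"x": -0.4,"y": 0,"z": 0,"spin": 0,"fingers": -1},{"x": -0.4,"y": 0,"z": 0,"spin": 0,"fingers": -1}])

```text
clock: 6.7
tcp_pos: [537.7, -69.6, 131.8]
tool_rot: [-0.0, 0.686, 0.727, 0.0]
ft_force: [-1.5, 2.9, 3.8]
grip_width: -0.0
```

```bash
python3 st.py
```

```text
t 6.7 tcp [537.72 -69.56 131.78] chest [-78.4   3. ] yawx 93.33 F [-1.48  2.92  3.79] grip -0.0 j [-0.28  0.29 -0.19  1.09  0.    1.23]
tool-frame shift to start(cm) [ 9.2  -0.01 -0.22] M z [-0.  0. -1.]
```

play_rows(series=[{"x": -0.3,"y": 0,"z": 0,"spin": 0,"fingers": -1},{"x": -0.3,"y": 0,"z": 0,"spin": 0,"fingers": -1},{"x": -0.3,"y": 0,"z": 0,"spin": 0,"fingers": -1},{"x": -0.3,"y": 0,"z": 0,"spin": 0,"fingers": -1}])

```text
clock: 7.03
tcp_pos: [538.4, -81.4, 131.8]
tool_rot: [-0.0, 0.686, 0.727, -0.0]
ft_force: [0.6, 2.9, 3.2]
grip_width: -0.003
```

play_rows(series=[{"x": -0.2,"y": 0,"z": 0,"spin": 0,"fingers": -1},{"x": -0.2,"y": 0,"z": 0,"spin": 0,"fingers": -1}])

```text
clock: 7.2
tcp_pos: [538.6, -85.4, 131.8]
tool_rot: [-0.0, 0.686, 0.727, -0.0]
ft_force: [-0.7, 2.2, 3.1]
grip_width: 0.002
```

play_rows(series=[{"x": -0.2,"y": 0,"z": 0,"spin": 0,"fingers": -1},{"x": -0.2,"y": 0,"z": 0,"spin": 0,"fingers": -1}])

```text
clock: 7.37
tcp_pos: [538.9, -89.3, 131.8]
tool_rot: [0.0, 0.686, 0.727, -0.0]
ft_force: [-0.4, -0.4, 2.3]
grip_width: -0.0
```

play_rows(series=[{"x": -0.2,"y": 0,"z": 0,"spin": 0,"fingers": -1},{"x": -0.2,"y": 0,"z": 0,"spin": 0,"fingers": -1}])

```text
clock: 7.53
tcp_pos: [538.9, -93.7, 131.5]
tool_rot: [-0.0, 0.686, 0.727, -0.0]
ft_force: [0.3, 0.1, 0.7]
grip_width: -0.002
```

```bash
python3 st.py
```

```text
t 7.5333 tcp [538.94 -93.66 131.47] chest [-78.7 -21.2] yawx 93.31 F [0.26 0.13 0.67] grip -0.002 j [-0.33  0.3  -0.18  1.09 -0.    1.19]
tool-frame shift to start(cm) [11.62  0.   -0.26] M z [-7.e-04 -6.e-04 -1.e+00]
```

Drop felt at chest y ≈ −17 (force vanished), as expected for a 22 mm wide tip with the notch edge at −7. Move 8 mm to the notch centre and lower to the key.

play_rows(series=[{"x": -0.3,"y": 0.02,"z": 0,"spin": 0,"fingers": -1},{"x": -0.3,"y": 0.02,"z": 0,"spin": 0,"fingers": -1},{"x": -0.2,"y": 0.02,"z": 0,"spin": 0,"fingers": -1},{"x": 0,"y": 0,"z": 0.2,"spin": 0,"fingers": -1},{"x": 0,"y": 0,"z": 0.2,"spin": 0,"fingers": -1},{"x": 0,"y": 0,"z": 0,"spin": 0,"fingers": -1}])

```text
clock: 8.03
tcp_pos: [539.9, -101.0, 127.2]
tool_rot: [-0.0, 0.686, 0.727, -0.0]
ft_force: [-0.1, -1.1, 0.5]
grip_width: -0.001
```

```bash
python3 st.py
```

```text
t 8.0333 tcp [ 539.89 -101.    127.21] chest [-78.3 -28.5] yawx 93.32 F [-0.09 -1.13  0.54] grip -0.001 j [-0.34  0.31 -0.18  1.08 -0.    1.18]
tool-frame shift to start(cm) [12.35 -0.05 -0.68] M z [-8.e-04  3.e-04 -1.e+00]
```

Free inside the notch, below the rail's level. Press the key.

play_rows(series=[{"x": 0,"y": 0,"z": 0.2,"spin": 0,"fingers": -1},{"x": 0,"y": 0,"z": 0.15,"spin": 0,"fingers": -1},{"x": 0,"y": 0,"z": 0.15,"spin": 0,"fingers": -1},{"x": 0,"y": 0,"z": 0.15,"spin": 0,"fingers": -1},{"x": 0,"y": 0,"z": 0.15,"spin": 0,"fingers": -1},{"x": 0,"y": 0,"z": 0.1,"spin": 0,"fingers": -1},{"x": 0,"y": 0,"z": 0,"spin": 0,"fingers": -1},{"x": 0,"y": 0,"z": 0,"spin": 0,"fingers": -1}])

```text
clock: 8.7
tcp_pos: [540.2, -101.0, 118.8]
tool_rot: [-0.0, 0.686, 0.727, 0.0]
ft_force: [-1.4, 0.7, 2.5]
grip_width: -0.002
```

```bash
python3 st.py;cat > look.py <<'E'
from plant import status, eyes
import cv2,numpy as np,sys
for n,(a,b,d,e) in (("wrist",(0,420,0,560)),("top",(145,265,190,450)),("side",(155,285,140,350))):
    c=eyes.read_camera(n); k=1 if n=="wrist" else 3; cv2.imwrite(f"pics/{n}{sys.argv[1]}.png",cv2.resize(c["img"][a:b,d:e,::-1],None,fx=k,fy=k))
E
python3 look.py 3
```

```text
t 8.7 tcp [ 540.19 -101.05  118.78] chest [-78.  -28.6] yawx 93.32 F [-1.42  0.75  2.53] grip -0.002 j [-0.34  0.31 -0.19  1.06  0.    1.18]
tool-frame shift to start(cm) [12.36 -0.08 -1.52] M z [ 1.e-04  1.e-04 -1.e+00]
```

View pics/top3.png

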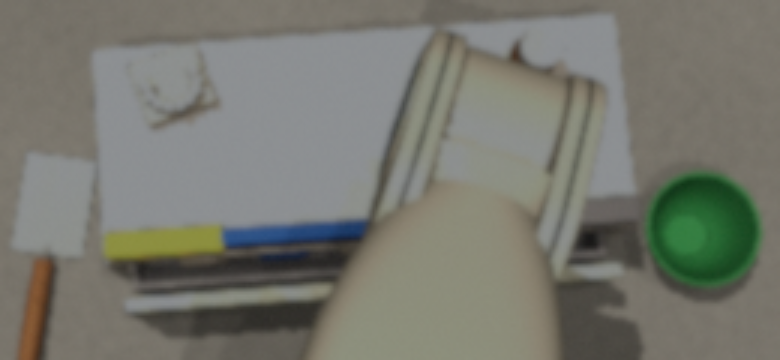

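View pics/wrist3.png

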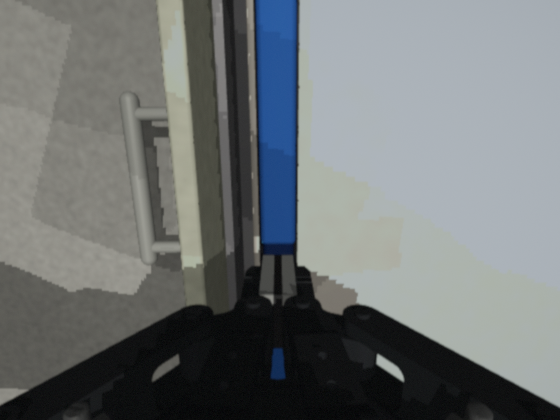

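The top view shows the drawer front sprung out (bar from (125,303) to (620,268) in the crop); the wrist view shows the open drawer left of the rail at u 165–240. Now straight up and clear.

play_rows(series=[{"x": 0,"y": 0,"z": -0.5,"spin": 0,"fingers": -1},{"x": 0,"y": 0,"z": -1,"spin": 0,"fingers": -1},{"x": 0,"y": 0,"z": -1.5,"spin": 0,"fingers": -1},{"x": 0,"y": 0,"z": -2,"spin": 0,"fingers": -1},{"x": 0,"y": 0,"z": -2,"spin": 0,"fingers": -1},{"x": 0,"y": 0,"z": -2,"spin": 0,"fingers": -1},{"x": 0,"y": 0,"z": -2,"spin": 0,"fingers": -1},{"x": 0,"y": 0,"z": -1,"spin": 0,"fingers": -1},{"x": 0,"y": 0,"z": 0,"spin": 0,"fingers": -1},{"x": 0,"y": 0,"z": 0,"spin": 0,"fingers": -1}])

```text
clock: 9.68
tcp_pos: [540.2, -101.2, 238.8]
tool_rot: [0.0, 0.686, 0.727, 0.0]
ft_force: [-0.1, 0.2, -0.4]
grip_width: -0.002
```

```bash
python3 st.py; python3 look.py 4
```

```text
t 9.6833 tcp [ 540.22 -101.16  238.78] chest [-77.9 -28.7] yawx 93.32 F [-0.07  0.15 -0.36] grip -0.002 j [-0.34  0.26  0.04  1.35 -0.    1.18]
tool-frame shift to start(cm) [12.37 -0.08 10.47] M z [ 5.e-04 -2.e-04 -1.e+00]
```

View pics/side4.png

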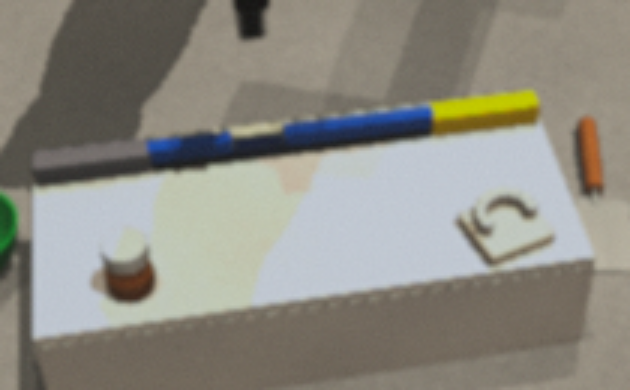

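View pics/wrist4.png

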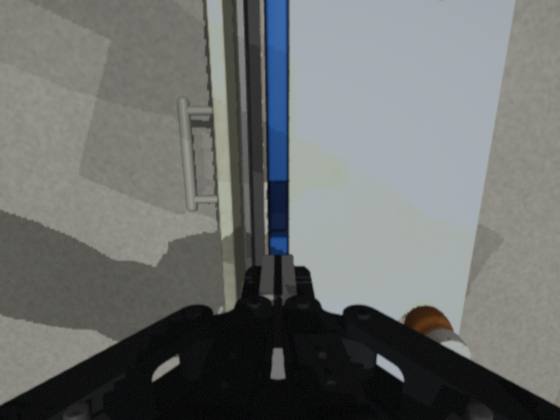

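The fingers are 105 mm above the rail, the drawer is open, and the model (505,225), jar (128,262) and spatula are where they were. Handing in.

```bash
python3 -c "
from plant import ticket; print(ticket.finish_job())"
```

```text
the job is handed in; nothing more can be done
None
```

The drawer sprang open by itself when I pressed the key, and I have handed the job in at about 10 s on the robot's clock.

- **Feeling along the rail:** I set the shut fingertips on the rail 25 mm from the yellow sleeve and slid them towards the grey sleeve at about 3–4 N. The force fell away at chest y ≈ −17 mm. That is where a 22 mm tip should drop off a notch edge at about −7 mm, which is where the cameras had placed it.
- **Pressing the key:** I moved to the notch centre (about −29 mm) and pressed the key about 5 mm at roughly 2.5 N, then lifted straight up.
- **Last checks:**
  - The wrist picture after lifting shows the drawer out.
  - The fingers are about 105 mm above the rail, with no contact force beyond noise.
  - The model, jar and spatula look unmoved after lifting. The bowl was last seen in full, unmoved, while the key was pressed.

No check failed or disagreed. I judged the drawer's opening from the pictures and did not measure how far it came out.

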